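# Slide a wide carton onto the column and top it with the narrow one

## Robot

A 6-joint arm with a two-finger parallel gripper is mounted at the origin on a cart in front of the work surface, level with it; the furniture and walls round the work are solid. World frame = base frame: x ahead of the robot, y to its left, z up, the work surface at z = 0. Lengths are in m, angles in degrees, forces in N, time in s.
With the tool pointing down it reaches from about 0.4 to 0.825 m from the base axis. Payload 7 kg.
Tool frame: the origin (TCP) lies midway between the tips of the shut fingers; the grasp point (between the pads) lies 19 mm behind it (hold_point_z is the distance from the TCP to the grasp point, in m); z points along the fingers, y is the line along which they close (so a half turn about z gives the same grasp; the last joint's range is limited). The gripper opens to 88 mm and grips with 3 to 60 N. Pads are 19 mm wide; open, the fingers measure 130 mm over their backs; the gripper's body (78 mm by 193 mm) begins 47 mm behind the grasp point.
Start: joints at [87.439, 20.546, 0.682, 0, -70.136, -16.507], TCP at [0.221, 0.638, 0.227] pointing down, gripper open.
Joint ranges: [-176.03, 176.03], [-82.01, 121.73], [-58.28, 71.71], [-173.87, 95.51], [-174.79, -0.11], [-173.66, 173.66]. Speed limits (degrees/s): [136.94, 136.94, 172.46, 180, 180, 180].

## Interface

Orientations are given as [roll, pitch, yaw] about the fixed x, y, z axes, in that order (R = Rz(yaw) Ry(pitch) Rx(roll)).
In Python, from plant import get_state, capture, close_job, hold_point_z gives the robot as it stands.
- The arm moves only by the shell command python3 -m inch 'ROWS' [FORCE]. ROWS is text: rows parted by semicolons, each of 5 numbers parted by spaces: the shift along the tool's x, y, z normalised to -1 to 1, where 1 is 0.15 m, then the turn about the tool's z normalised to -1 to 1, where 1 is 360 degrees, then the opening, from 0 (shut) to 1 (fully open). In form: tx ty tz spin grip; .... A call has exactly 8 rows; each row shifts and turns the commanded pose from where the row before left it, along the tool's axes as they then stand; what a row does not reach is not made up. A row lasts 1/8 s, in which the tool goes at most 62.5 mm and 10.7 degrees, less where a joint would pass 70% of its speed; a pose out of reach is approached as far as the arm can. A call with a number of a shift or a turn outside -1 to 1 is refused whole. A call with a gripper value outside its range is refused whole. The fingers move at their own pace and stop on an object; FORCE is the grip in N (left out, the last holds). Time passes only in rows, so rows that do not move let the fingers close, or fill a call up. It gives the time, the measured TCP pose, the force, the opening and the grip force at its end, in the units of the state.
- get_state(): the state, without advancing time (a new reading comes with each control period).
- capture(name): name is "scene" or "side" or "wrist"; returns a dict with "color" (420x560x3 uint8, blue, green, red), "mtx" (3x3 intrinsics, pixels), "R" (3x3) and "t" (3): a world point X has camera coordinates R X + t. Camera axes: x right, y down, z forward; pixel columns grow to the right and rows downward; lengths in m; the calibration is good to about 2 mm. A picture is of the moment at which its call begins. There is no depth.
- close_job(): hands the job in; it is judged then, once.
The state is a dict: "time_s": time; "joints": joint angles; "qd": joint speeds; "joint_torque": joint torques, N m; "tcp_pos": TCP position; "eef_rot": TCP orientation; "contact_force": force on the tool from outside, world axes, zero at the start; "moment": the same for the moment, N m; "gripper_width": finger opening in m; "gripper_force": force on a finger pad.
Only numpy, scipy, OpenCV 4.12 (cv2) and the standard library are available. Lean on these libraries where they do the work, as an engineer would, in place of code of your own. Each camera call takes 0.05 s, during which the arm holds its last target. There are 200 camera calls.

## Task

Build up the column of closed cartons: slide the wide carton off the low metal stand, across onto the equal carton that stands on the bench beside it, until its edges are flush and square with the one below and it lies flat; it is too wide to grip, so push it and do not lift it. Then set the narrow carton gently down flat on top, centred and with its long sides parallel to those of the column. Leave the bottom carton where it stands and do not disturb the tape roll, the screwdriver or the cutters.

Things in the scene. Friction and masses are not known exactly. Their poses are not given: they have to be found in the camera images.
- stand: low bridge of bare sheet metal, screwed to the bench (it cannot move), on the left of the work: flat deck 176 mm (its x) by 112 mm (its y), top of the deck 46 mm above the bench, no rims. Origin at bench level under the deck's centre. The column stands on its -y side (to the robot's right of it), about 14 to 20 mm of free gap between.
- carton_base: plain closed cardboard carton, bottom of the column, loose on the bench beside the stand, about 0.4 kg: 120 mm (x) by 96 mm (y), 44 mm high, so its top is 2 mm lower than the stand's deck. Origin at the centre of its underside, z up. Its +y side faces the stand; its x axis is along its long sides. It may stand a little to one side of the stand's middle and slightly turned.
- carton_wide: plain closed cardboard carton of the same size, 120 mm (x) by 96 mm (y) by 44 mm high, loose on the stand's deck, about 0.3 kg, too wide to grip; it slides at a few newtons. Origin at the centre of its underside, z up, long sides along x. At the start it lies somewhat to one side and turned by up to about 0.15 rad on the stand (up to 0.2 rad against the column); its -y side faces the column.
- carton_narrow: narrow closed cardboard carton, 120 mm (x) by 60 mm (y) by 40 mm high, about 0.16 kg, lying flat on the bench to the right of the column; graspable from above across its 60 mm width. Just to its right (towards -y) stands a fixed grey test instrument, body about 100 mm high with upright flaps up to about 160 mm: come in high over it. Origin at the centre of its underside, z up, long sides along x.
- tape_roll: bystander: roll of tan packing tape lying flat, 96 mm across, 48 mm high; origin under its centre. Leave it alone.
- screwdriver_small: bystander: small screwdriver lying flat, 154 mm long (its y), 22 mm high; origin under its middle. Leave it alone.
- cutters: bystander: side cutters lying flat, 55 by 110 mm, 10 mm high; origin under their middle. Leave them alone.

How it is judged (in metres and radians):
On the way:
1. the wide carton lies flat, flush and square on the bottom carton (x of carton_wide in the frame of carton_base between -0.009 and 0.009 m and y of carton_wide in the frame of carton_base between -0.009 and 0.009 m and z of carton_wide in the frame of carton_base between 0.04 and 0.048 m and angle between the x axis of carton_wide and the x axis of carton_base, either way round below 0.09 rad and angle between carton_wide's own z axis and vertical below 0.05 rad and contact force between carton_wide and carton_base above 0.5 N), for 0.3 s.
At the end, for the whole second after the job is handed in: The wide carton lies flat on the bottom carton, off the stand, and the narrow carton lies flat on the wide one; each is centred on the one below to within 9 mm along both sides and turned by less than 0.09 rad (5 degrees) against it, released and at rest (all of step 1 and x of carton_narrow in the frame of carton_wide between -0.009 and 0.009 m and y of carton_narrow in the frame of carton_wide between -0.009 and 0.009 m and z of carton_narrow in the frame of carton_wide between 0.04 and 0.048 m and angle between the x axis of carton_narrow and the x axis of carton_wide, either way round below 0.09 rad and angle between carton_narrow's own z axis and vertical below 0.05 rad and linear speed of each of carton_narrow, carton_wide below 0.02 m/s); the robot touches nothing.
It fails at once if the wide carton is lifted (more than 25 mm above the deck) or tipped (height (world z) of carton_wide above 0.071 m or angle between carton_wide's own z axis and vertical above 0.3 rad).
It fails at once if the bottom carton is moved more than 20 mm or tipped (distance of carton_base from where it was at the start of the episode above 0.02 m or angle between carton_base's own z axis and vertical above 0.2 rad).
It fails at once if the narrow carton is dropped on the column: faster than 0.4 m/s within 12 mm above the wide carton's top (linear speed of carton_narrow above 0.4 m/s and z of carton_narrow in the frame of carton_wide between 0.04 and 0.056 m and horizontal distance between carton_narrow and carton_wide below 0.05 m).
It fails at once if the tape roll, the screwdriver or the cutters are moved more than 15 mm (distance of any of tape_roll, screwdriver_small, cutters from where it was at the start of the episode above 0.015 m).
It also fails if it takes over 72 s, if anything falls off the work surface, if the arm or the gripper's body presses on something with over 40 N, if the wrist force passes 120 N, or if a joint passes its speed limit or range.

## Working session

There is one attempt and no reset: what is moved stays moved. The work goes in short steps, Python scripts to look and compute and a shell command to move; the robot and the scene stay as the last step left them, time stands still between calls to the robot, and variables do not carry over. Pictures are saved under pics/ and viewed, at most 10 in all, crops included, and the job is handed in when it is done.

```bash
ls; mkdir -p pics
python3 - <<'E'
from plant import *
import cv2,numpy as np
print(get_state(),hold_point_z)
for n in("scene","side"):
    c=capture(n);cv2.imwrite(f"pics/{n}0.png",c["color"]);print(n,c["mtx"].tolist(),(-c["R"].T@c["t"]).round(3),c["R"][2].round(3))
E
```

```text
pics
{'time_s': 0.0, 'joints': array([ 8.74397160e+01,  2.05899955e+01,  6.32514034e-01, -2.06257852e-02,
       -7.01343221e+01, -1.65061266e+01]), 'qd': array([ 0.046483  ,  0.1285344 ,  0.00065318,  0.06132913, -0.03461553,
       -0.09604629]), 'joint_torque': array([-1.99060883e-04, -5.82723570e+01,  2.93056583e+01,  6.99726149e+00,
        7.02795209e-03, -1.59281194e-04]), 'tcp_pos': array([0.22036906, 0.63749172, 0.22562777]), 'eef_rot': array([ 1.79906470e+02, -7.49517565e-03, -1.90734290e+01]), 'contact_force': array([0.19664537, 0.15203434, 0.17569786]), 'moment': array([ 0.03444497, -0.03746317, -0.02996335]), 'gripper_force': 0.0, 'gripper_width': 0.08765447779942502} 0.0188
scene [[460.5398892780883, 0.0, 277.0630133310321], [0.0, 460.5398892780883, 211.4862354546725], [0.0, 0.0, 1.0]] [-0.084 -0.017  0.697] [ 0.668  0.289 -0.686]
side [[531.858835508029, 0.0, 280.65669486889743], [0.0, 531.858835508029, 212.78270988032418], [0.0, 0.0, 1.0]] [0.352 0.959 0.556] [ 0.177 -0.819 -0.545]
```

View pics/scene0.png

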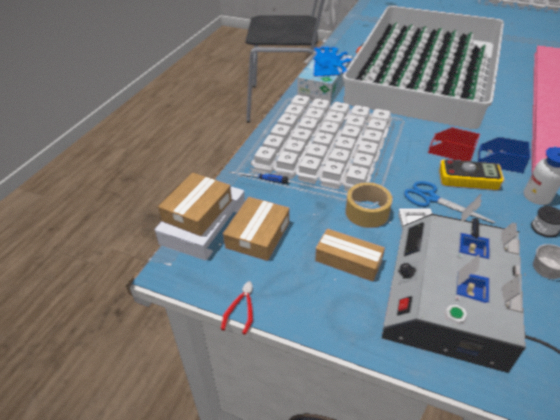

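View pics/side0.png

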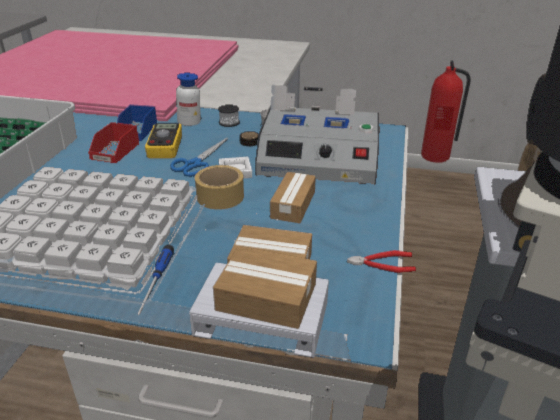

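The scene view shows the wide carton on the stand at about (196,204), the base carton at (258,227), the narrow one at (350,253), the instrument at (455,285), the tape roll at (370,203), the screwdriver at (268,178) and the cutters at (243,307). The side view shows wide in front of base, at (266,285) and (270,245), and narrow at (294,196).

```bash
cat > h.py <<'E'
from plant import *
import cv2,numpy as np
def ray(c,uv,z):
    uv=np.atleast_2d(np.float64(uv)); d=np.c_[(uv-c["mtx"][:2,2])/c["mtx"][0,0],np.ones(len(uv))]@c["R"]
    o=-c["R"].T@c["t"]; return o[:2]+d[:,:2]*((z-o[2])/d[:,2])[:,None]
def tri(c1,p1,c2,p2):
    P=[c["mtx"]@np.c_[c["R"],c["t"]] for c in(c1,c2)]
    X=cv2.triangulatePoints(P[0],P[1],np.float64([p1]).T,np.float64([p2]).T)[:,0]; return X[:3]/X[3]
E
python3 - <<'E'
from h import *
s=capture("scene");d=capture("side")
for n,p,z in(("wide",(197,203),.09),("base",(258,222),.044),("narrow",(350,247),.04),("tape",(370,200),.048),("cut",(243,307),.005),("instr near-left corner",(390,335),.03),("screw",(268,178),.01)):print(n,ray(s,p,z).round(3))
for n,p,z in(("wide",(266,270),.09),("base",(270,243),.044),("narrow",(294,190),.04),("cut",(385,261),.005),("instr",(320,110),.1),("instrFL",(265,160),.1),("instrFR",(378,165),.1)):print(n,ray(d,p,z).round(3))
w=capture("wrist");cv2.imwrite("pics/w0.png",w["color"]);print(w["mtx"],-w["R"].T@w["t"],w["R"])
E
```

```text
wide [[0.47  0.395]]
base [[0.508 0.282]]
narrow [[0.515 0.092]]
tape [[0.652 0.089]]
cut [[0.335 0.236]]
instr near-left corner [[ 0.361 -0.021]]
screw [[0.682 0.337]]
wide [[0.492 0.404]]
base [[0.516 0.281]]
narrow [[0.512 0.099]]
cut [[0.329 0.237]]
instr [[ 0.504 -0.159]]
instrFL [[0.567 0.104]]
instrFR [[0.36  0.078]]
[[306.66141734   0.         275.60374355]
 [  0.         306.66141734 204.5076209 ]
 [  0.           0.           1.        ]] [0.29884328 0.60967005 0.38394892] [[-3.27053157e-01 -9.45005923e-01 -1.94350969e-04]
 [-9.00820996e-01  3.11699216e-01  3.02266656e-01]
 [-2.85583202e-01  9.90323398e-02 -9.53223390e-01]]
```

```bash
cat >> h.py <<'E'
def plan(x,y,z,yaw,n=8):
    "one row, to be given n times, that takes the tool to x y z yaw"
    s=get_state();p=s["tcp_pos"];a0=s["eef_rot"][2];da=(yaw-a0+180)%360-180
    M=np.zeros((2,2))
    for k in range(n):
        a=np.radians(a0+da*k/n);M+=[[np.cos(a),np.sin(a)],[np.sin(a),-np.cos(a)]]
    t=np.linalg.solve(M,[x-p[0],y-p[1]])
    print("row x%d: %.4f %.4f %.4f %.5f   step %.1f mm %.1f deg"%(n,*t/.15,(p[2]-z)/n/.15,-da/n/360,1e3*np.hypot(*t),da/n),"at",p.round(4),s["eef_rot"].round(2))
E
python3 -c "
from h import *
plan(.50,.33,.26,-90,8);plan(.50,.33,.26,-90,7)"
```

```text
row x8: 0.3689 -0.0152 -0.0282 0.02463   step 55.4 mm -8.9 deg at [0.2205 0.6378 0.2261] [179.96  -0.   -19.07]
row x7: 0.4217 -0.0127 -0.0323 0.02815   step 63.3 mm -10.1 deg at [0.2205 0.6378 0.2261] [179.96  -0.   -19.07]
```

```bash
python3 -m inch '0.369 -0.015 -0.028 0.0246 1;0.369 -0.015 -0.028 0.0246 1;0.369 -0.015 -0.028 0.0246 1;0.369 -0.015 -0.028 0.0246 1;0.369 -0.015 -0.028 0.0246 1;0.369 -0.015 -0.028 0.0246 1;0.369 -0.015 -0.028 0.0246 1;0.369 -0.015 -0.028 0.0246 1'
python3 -c "
from h import *
for n in('wrist','scene'):
  c=capture(n);cv2.imwrite('pics/%s1.png'%n,c['color'])
print(get_state()['tcp_pos'],get_state()['eef_rot'],get_state()['joints'])"
```

```text
time_s: 1.25
tcp_pos: [0.5009, 0.3284, 0.26]
eef_rot: [180.0, -0.0, -90.2]
contact_force: [1.3, -0.7, -0.7]
gripper_width: 0.0874
gripper_force: 0.0
[0.50100771 0.32586496 0.26129302] [-1.79966456e+02  1.95053637e-02 -9.03620664e+01] [ 5.17689185e+01  1.21207599e+01 -6.45756443e+00  1.53074478e-02
 -7.13856871e+01 -5.21358722e+01]
```

View pics/wrist1.png

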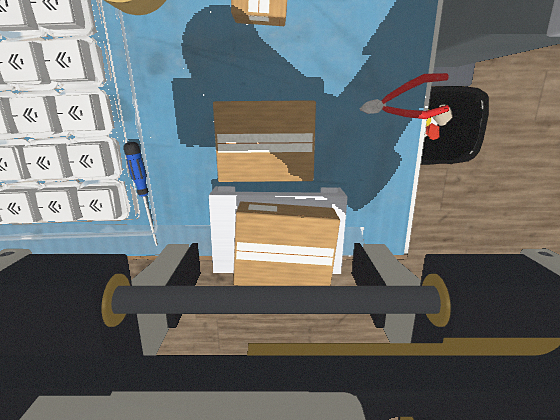

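The wrist view shows the wide carton's top at about (235–340, 209–286), with its tape line slightly tilted. The base carton's top is at (215–316, 101–181), partly in shadow. The narrow carton is cut off at (260,8), and the screwdriver is at (140,185). Next I move for a second wrist view that includes the narrow carton.

```bash
cp pics/wrist1.png w1.png
python3 - <<'E'
from h import *
import pickle
c=capture("wrist");pickle.dump(c,open("c1.pkl","wb"))
h=cv2.cvtColor(c["color"],cv2.COLOR_BGR2HSV)
for p in((265,165),(265,112),(300,172),(280,225),(285,272),(235,208),(290,212),(265,8),(300,142),(285,250),(225,230),(280,190)):print(p,h[p[1],p[0]])
m=cv2.inRange(h,(8,50,30),(22,200,255));m[290:]=0;m[:,400:]=0
m=cv2.morphologyEx(m,cv2.MORPH_CLOSE,np.ones((21,1)))
for k in cv2.findContours(m,0,2)[0]:
    if cv2.contourArea(k)>800:
        print(cv2.boundingRect(k),cv2.contourArea(k),cv2.minAreaRect(k),cv2.approxPolyDP(k,5,True)[:,0].tolist())
E
python3 -m inch '0 0 -0.03 0 1;0.1 0 -0.03 0 1;0.1 0 -0.03 0 1;0.1 0 -0.03 0 1;0.1 0 -0.03 0 1;0.1 0 -0.03 0 1;0 0 0 0 1;0 0 0 0 1'
python3 - <<'E'
from h import *
import pickle
c=capture("wrist");pickle.dump(c,open("c2.pkl","wb"));cv2.imwrite("pics/wrist2.png",c["color"])
print(-c["R"].T@c["t"])
E
```

```text
(265, 165) [ 18 120 196]
(265, 112) [ 17 110 116]
(300, 172) [ 16 113 113]
(280, 225) [ 17 122 199]
(285, 272) [ 15 117 218]
(235, 208) [120   2 244]
(290, 212) [ 15 113 102]
(265, 8) [ 30   3 243]
(300, 142) [ 43  11 161]
(285, 250) [ 30   2 246]
(225, 230) [120   1 242]
(280, 190) [101 116 103]
(195, 103, 163, 183) 16816.5 ((276.0, 194.0), (182.0, 162.0), 90.0) [[214, 104], [219, 182], [241, 183], [235, 270], [214, 274], [212, 257], [199, 257], [195, 285], [357, 285], [353, 256], [343, 257], [341, 274], [335, 274], [339, 221], [332, 209], [249, 203], [250, 182], [313, 180], [315, 104]]
(231, 0, 56, 29) 1073.0 ((258.5, 14.0), (28.0, 55.0), 90.0) [[231, 0], [237, 25], [284, 27], [286, 0], [269, 0], [268, 16], [259, 15], [259, 0], [257, 15], [248, 14], [248, 0]]
time_s: 2.4
tcp_pos: [0.5004, 0.2551, 0.2872]
eef_rot: [-180.0, 0.0, -89.9]
contact_force: [0.6, 1.0, -0.6]
gripper_width: 0.0877
gripper_force: 0.0
[0.50078427 0.17124636 0.44511624]
```

View pics/wrist2.png

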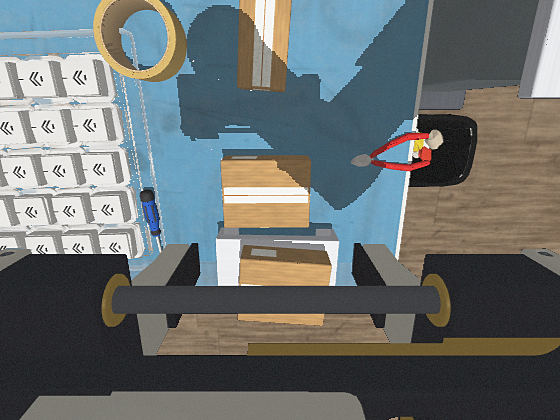

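View 2 shows the base carton at (222–310, 156–227). The narrow carton's long side runs along world y, at (239–290, 0–92), so it lies 90° to the column. The tape roll is at (140,38), clear of it. Now I measure the corners.

Run:
```python
from h import *
import pickle
c1,c2=[pickle.load(open(f"c{i}.pkl","rb")) for i in(1,2)]
def seg(c,box,vmin,z,name):
    h=cv2.cvtColor(c["color"],cv2.COLOR_BGR2HSV);m=cv2.inRange(h,(11,80,vmin),(21,200,255))
    x0,y0,x1,y1=box;k=np.zeros_like(m);k[y0:y1,x0:x1]=m[y0:y1,x0:x1]
    k=cv2.morphologyEx(k,cv2.MORPH_OPEN,np.ones((3,3)))
    pts=cv2.convexHull(cv2.findNonZero(k))
    q=pts
    for e in np.arange(1,12,.5):
        q=cv2.approxPolyDP(pts,e,True)[:,0]
        if len(q)<=4:break
    q=q.astype(float);W=ray(c,q,z)
    r=cv2.minAreaRect(ray(c,pts[:,0],z).astype(np.float32)*1000)
    print(name,q.tolist(),W.round(4).tolist(),"rect mm",np.round(r[0],1),np.round(r[1],1),round(r[2],2));return q
b1=seg(c1,(205,92,328,186),60,.044,"base1")
b2=seg(c2,(210,150,320,232),60,.044,"base2")
w=seg(c1,(228,203,348,292),150,.09,"wide1")
n=seg(c2,(232,0,296,95),60,.04,"narrow2")
h=cv2.cvtColor(c1["color"],cv2.COLOR_BGR2HSV)
print(h[270:296:2,290].tolist())
```

```text
base1 [[315.0, 104.0], [311.0, 182.0], [219.0, 182.0], [214.0, 104.0]] [[0.4556, 0.2396], [0.4576, 0.3326], [0.5731, 0.3319], [0.5731, 0.2388]] rect mm [514.7 285.2] [ 94.2 119.2] 89.65
base2 [[308.0, 157.0], [308.0, 226.0], [224.0, 226.0], [225.0, 156.0]] [[0.4589, 0.2341], [0.4558, 0.3311], [0.5738, 0.3312], [0.5675, 0.2329]] rect mm [514.7 282.1] [118.7 101. ] 0.24
wide1 [[330.0, 285.0], [234.0, 285.0], [237.0, 214.0], [339.0, 221.0]] [[0.4358, 0.4516], [0.5539, 0.451], [0.5461, 0.3584], [0.4295, 0.3676]] rect mm [485.1 409.3] [ 93.6 131.7] 85.7
narrow2 [[290.0, 0.0], [284.0, 90.0], [237.0, 86.0], [240.0, 0.0]] [[0.485, 0.0552], [0.491, 0.1517], [0.5491, 0.1472], [0.5422, 0.0553]] rect mm [516.6 102.4] [98.4 59.2] 86.12
[[16, 117, 202], [16, 117, 212], [18, 123, 183], [16, 124, 202], [18, 122, 200], [16, 120, 202], [16, 116, 195], [17, 118, 206], [109, 69, 59], [105, 15, 68], [80, 12, 66], [115, 23, 66], [0, 4, 69]]
```

Run:
```python
from h import *
import pickle
c1,c2=[pickle.load(open(f"c{i}.pkl","rb")) for i in(1,2)]
for a,b in(((311.5,182.5),(308.5,226.5)),((218.5,182.5),(223,226.5))):print("base corner",tri(c1,a,c2,b).round(4))
s,d=[cv2.cvtColor(capture(n)["color"],cv2.COLOR_BGR2HSV) for n in("scene","side")]
def cr(a,box):
    m=cv2.inRange(a,(5,80,40),(25,255,255));k=m*0;k[box[1]:box[3],box[0]:box[2]]=m[box[1]:box[3],box[0]:box[2]]
    return cv2.approxPolyDP(cv2.convexHull(cv2.findNonZero(cv2.morphologyEx(k,cv2.MORPH_OPEN,np.ones((3,3))))),2.5,True)[:,0].tolist()
print("scene wide",cr(s,(155,165,240,240)),"narrow",cr(s,(310,225,390,282)))
print("side wide",cr(d,(210,245,325,330)),"narrow",cr(d,(265,168,322,225)))
plan(.395,.411,.20,0,9)
```

```text
base corner [0.4549 0.3358 0.034 ]
base corner [0.5754 0.3338 0.0392]
scene wide [[239, 239], [196, 233], [160, 219], [156, 206], [190, 172], [203, 174], [228, 185], [239, 213]] narrow [[382, 248], [372, 279], [316, 260], [317, 246], [327, 230]]
side wide [[310, 245], [316, 262], [314, 284], [297, 327], [216, 309], [214, 286], [234, 246]] narrow [[314, 176], [313, 192], [299, 222], [271, 217], [271, 200], [288, 172]]
row x9: -0.1535 -0.0160 0.0644 -0.02775   step 23.1 mm 10.0 deg at [0.5003 0.2554 0.2869] [ 1.7998e+02 -1.0000e-02 -8.9900e+01]
```

```bash
python3 -m inch '-0.1535 -0.016 0.064 -0.0278 0.6;-0.1535 -0.016 0.064 -0.0278 0.6;-0.1535 -0.016 0.064 -0.0278 0.6;-0.1535 -0.016 0.064 -0.0278 0.6;-0.1535 -0.016 0.064 -0.0278 0.6;-0.1535 -0.016 0.064 -0.0278 0.6;-0.1535 -0.016 0.064 -0.0278 0.6;-0.1535 -0.016 0.064 -0.0278 0.6'
python3 -m inch '-0.1535 -0.016 0.064 -0.0278 0.6;0 0 0 0 0.6;0 0 0 0 0.6;0 0 0 0 0.6;0 0 0 0 0.6;0 0 0 0 0.6;0 0 0 0 0.6;0 0 0 0 0.6'
python3 - <<'E'
from h import *
import pickle
d=capture("side");s=capture("scene")
print("wide +x+y top corner",tri(s,(189,173),d,(214,286)))
plan(.395,.411,.058,0,4)
E
```

```text
time_s: 3.55
tcp_pos: [0.4164, 0.4051, 0.2095]
eef_rot: [180.0, 0.0, -9.5]
contact_force: [-0.5, 0.8, 0.1]
gripper_width: 0.0527
gripper_force: 0.0
time_s: 4.55
tcp_pos: [0.3949, 0.4105, 0.2008]
eef_rot: [180.0, -0.0, 0.1]
contact_force: [-0.7, 1.0, 0.4]
gripper_width: 0.0526
gripper_force: 0.0
wide +x+y top corner [0.54800764 0.45632095 0.09279882]
row x4: 0.0002 -0.0008 0.2379 0.00011   step 0.1 mm -0.0 deg at [0.3949 0.4105 0.2008] [1.8e+02 0.0e+00 1.5e-01]
```

```bash
python3 -m inch '0 0 0.238 0 0.6;0 0 0.238 0 0.6;0 0 0.238 0 0.6;0 0 0.238 0 0.6;0 0 0 0 0.6;0.05 0 0 0 0.6;0.05 0 0 0 0.6;0.05 0 0 0 0.6'
python3 -m inch '0.04 0 0 0 0.6;0.04 0 0 0 0.6;0.03 0 0 0 0.6;0.03 0 0 0 0.6;0.03 0 0 0 0.6;0.02 0 0 0 0.6;0 0 0 0 0.6;0 0 0 0 0.6'
python3 - <<'E'
from h import *
import pickle
d=capture("side");s=capture("scene");c=capture("wrist")
pickle.dump((d,s,c),open("c3.pkl","wb"));a=cv2.resize(d["color"][200:350,180:360],None,fx=2.2,fy=2.2)
b=cv2.resize(s["color"][150:290,140:320],None,fx=2.2,fy=2.2);H=max(len(a),len(b))
f=lambda i:cv2.copyMakeBorder(i,0,H-len(i),0,0,0)
cv2.imwrite("pics/p3.png",np.hstack([f(a),f(b)]));cv2.imwrite("pics/w3.png",c["color"])
E
```

```text
time_s: 5.65
tcp_pos: [0.4182, 0.4111, 0.0592]
eef_rot: [-179.9, -0.0, 0.1]
contact_force: [-3.2, -0.7, 2.5]
gripper_width: 0.0524
gripper_force: 1.4
time_s: 6.65
tcp_pos: [0.4462, 0.4106, 0.0578]
eef_rot: [180.0, -0.0, 0.2]
contact_force: [0.6, 0.1, 0.4]
gripper_width: 0.0528
gripper_force: 0.0
```

View pics/w3.png

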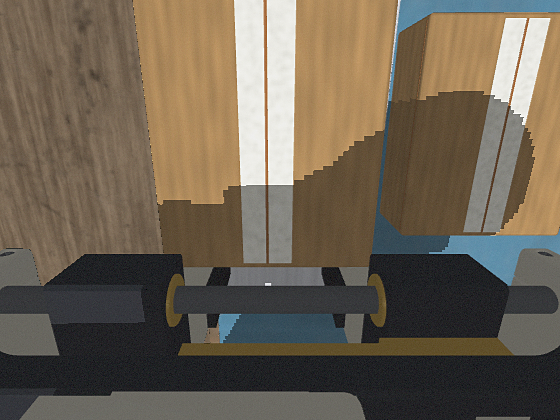

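The wrist view shows the wide carton squared: its tape runs vertically at u≈266 and its -x top edge is at row ≈266. The base carton's top is at the right, with its -x edge at row ≈235.

Run:
```python
from h import *
import pickle
d,s,c=pickle.load(open("c3.pkl","rb"))
print("wide -x edge",ray(c,[(170,266.5),(370,266)],.09).round(4).tolist())
print("wide y edges",ray(c,[(138,60),(155,200),(393,60),(384,160)],.09).round(4).tolist())
print("tape slit",ray(c,[(265,20),(267,260)],.09).round(4).tolist())
print("base -x edge",ray(c,[(390,234.5),(525,235)],.044).round(4).tolist(),"+x edge",ray(c,[(435,13.5),(555,13)],.044).round(4).tolist())
print("base slit",ray(c,[(520,20),(490,225)],.044).round(4).tolist(),"base +y edge",ray(c,[(430,18),(385,230)],.044).round(4).tolist())
plan(.515,.50,.058,-90,9)
```

```text
wide -x edge [[0.459, 0.4581], [0.4595, 0.3662]]
wide y edges [[0.5457, 0.4613], [0.4909, 0.4613], [0.5459, 0.3658], [0.5084, 0.3651]]
tape slit [[0.559, 0.4136], [0.4625, 0.4135]]
base -x edge [[0.4556, 0.3403], [0.4555, 0.2584]] +x edge [[0.573, 0.3317], [0.5733, 0.2729]]
base slit [[0.5703, 0.2893], [0.4619, 0.281]] base +y edge [[0.571, 0.3338], [0.4585, 0.3436]]
row x9: -0.0036 -0.0928 -0.0001 0.02783   step 13.9 mm -10.0 deg at [0.446  0.4106 0.0579] [ 1.8e+02 -1.0e-02  1.6e-01]
```

```bash
python3 -m inch '-0.08 0 0 0 0.6;0 0 -0.3 0 0.6;0 0 -0.3 0 0.6;0 0 0 0.0278 0.8;0 0 0 0.0278 0.8;0 0 0 0.0278 0.8;0 0 0 0.0278 0.8;0 0 0 0.0278 0.8'
python3 -c "
from h import *
plan(.515,.495,.148,-90,6)"
```

```text
time_s: 7.8
tcp_pos: [0.4331, 0.4106, 0.1479]
eef_rot: [180.0, 0.0, -50.2]
contact_force: [-0.1, 0.1, -0.4]
gripper_width: 0.0703
gripper_force: 0.0
row x6: -0.0513 -0.1230 -0.0001 0.01843   step 20.0 mm -6.6 deg at [0.4331 0.4106 0.1479] [179.99   0.   -50.2 ]
```

Then I settle and descend on the +y side.

```bash
python3 -m inch '-0.0513 -0.123 0 0.0184 0.8;-0.0513 -0.123 0 0.0184 0.8;-0.0513 -0.123 0 0.0184 0.8;-0.0513 -0.123 0 0.0184 0.8;-0.0513 -0.123 0 0.0184 0.8;-0.0513 -0.123 0 0.0184 0.8;0 0 0 0 0.8;0 0 0 0 0.8'
python3 -c "
from h import *
plan(.515,.495,.058,-90,3)"
```

```text
time_s: 8.8
tcp_pos: [0.5144, 0.4952, 0.1477]
eef_rot: [180.0, -0.0, -89.5]
contact_force: [0.5, 0.3, 0.4]
gripper_width: 0.0702
gripper_force: 0.0
row x3: 0.0005 -0.0014 0.1993 0.00045   step 0.2 mm -0.2 deg at [0.5144 0.4952 0.1477] [ 1.7997e+02 -3.0000e-02 -8.9510e+01]
```

```bash
python3 -m inch '0 0 0.2 0.0004 0.8;0 0 0.2 0.0004 0.8;0 0 0.2 0.0004 0.8;0 0 0 0 0.8;0.06 0 0 0 0.8;0.06 0 0 0 0.8;0.06 0 0 0 0.8;0.06 0 0 0 0.8'
python3 -m inch '0.08 0 0 0 0.8;0.08 0 0 0 0.8;0.08 0 0 0 0.8;0.08 0 0 0 0.8;0.08 0 0 0 0.8;0.08 0 0 0 0.8;0.08 0 0 0 0.8;0.05 0 0 0 0.8'
python3 - <<'E'
from h import *
import pickle
c=capture("wrist");pickle.dump(c,open("c4.pkl","wb"));cv2.imwrite("pics/w4.png",c["color"])
print(get_state()["tcp_pos"],get_state()["contact_force"])
E
```

```text
time_s: 9.8
tcp_pos: [0.5161, 0.4603, 0.0596]
eef_rot: [-179.9, 0.2, -90.0]
contact_force: [-0.8, 3.5, 3.6]
gripper_width: 0.07
gripper_force: 2.0
time_s: 10.8
tcp_pos: [0.5145, 0.3662, 0.0573]
eef_rot: [179.9, -0.1, -90.1]
contact_force: [0.0, 1.3, -1.1]
gripper_width: 0.0699
gripper_force: 0.6
[0.51446006 0.36560437 0.05729502] [-0.19250281 -1.18473863 -0.39252204]
```

View pics/w4.png

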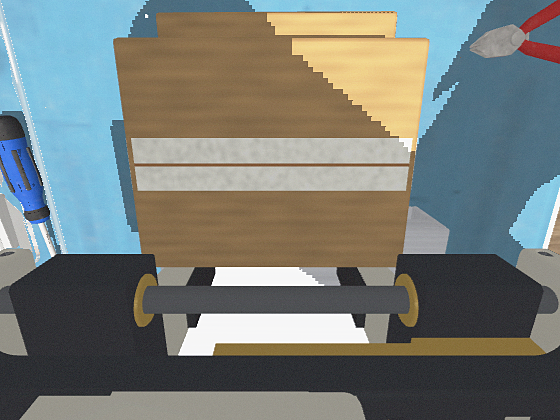

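The wrist view shows the wide carton's -y top edge at row 39 (u 114–429). Just beyond it the base's -y edge is at row 13 (u 157–397). Both are square.

Run:
```python
from h import *
import pickle
c=pickle.load(open("c4.pkl","rb"));g=cv2.cvtColor(c["color"],cv2.COLOR_BGR2HSV)
print("wide",ray(c,[(114.5,39),(429,39)],.089).round(4).tolist(),"bottom edge",ray(c,[(142,266),(404,266)],.089).round(4).tolist())
print("base",ray(c,[(157,13),(397,12.5)],.044).round(4).tolist())
m=cv2.inRange(g,(11,80,40),(21,200,255))
for r in(16,20,26,30,50,60,80):
    u=np.flatnonzero(m[r,90:450])+90;z=.044 if r<35 else .089
    print(r,u[0],u[-1],ray(c,[(u[0],r),(u[-1]+1,r)],z).round(4).tolist())
```

```text
wide [[0.5744, 0.2586], [0.4583, 0.2589]] bottom edge [[0.5768, 0.3525], [0.4558, 0.3528]]
base [[0.5729, 0.2387], [0.4555, 0.2387]]
16 156 396 [[0.5735, 0.24], [0.4553, 0.2402]]
20 156 396 [[0.5737, 0.2417], [0.4551, 0.242]]
26 157 395 [[0.5735, 0.2443], [0.4553, 0.2446]]
30 158 395 [[0.5733, 0.2461], [0.4551, 0.2463]]
50 114 427 [[0.5751, 0.2623], [0.4581, 0.2625]]
60 116 426 [[0.5749, 0.2657], [0.458, 0.2659]]
80 119 424 [[0.5749, 0.2727], [0.4577, 0.2729]]
```

```bash
python3 -m inch '0.035 0 0 0 0.8;0.035 0 0 0 0.8;0.03 0 0 0 0.8;0.03 0 0 0 0.8;0 0 0 0 0.8;0 0 0 0 0.8;0 0 0 0 0.8;0 0 0 0 0.8'
python3 - <<'E'
from h import *
import pickle
c=capture("wrist");pickle.dump((c,capture("scene"),capture("side")),open("c5.pkl","wb"))
print(get_state()["tcp_pos"])
g=cv2.cvtColor(c["color"],cv2.COLOR_BGR2HSV);m=cv2.inRange(g,(11,80,40),(21,200,255))
for col in(200,250,300,350):
    v=np.flatnonzero(m[:280,col]);print(col,v[0],v[-1],ray(c,[(col,v[0]),(col,v[-1]+1)],.088).round(4).tolist(), "V jumps",[int(i) for i in np.flatnonzero(np.abs(np.diff(g[:60,col,2].astype(int)))>25)])
for r in(10,15,50,60,80):
    u=np.flatnonzero(m[r,90:450])+90
    if len(u):print(r,u[0],u[-1],ray(c,[(u[0],r),(u[-1]+1,r)],.088).round(4).tolist())
E
```

```text
time_s: 11.85
tcp_pos: [0.5151, 0.3486, 0.058]
eef_rot: [-180.0, -0.0, -90.1]
contact_force: [0.2, -0.5, -0.5]
gripper_width: 0.0705
gripper_force: 0.0
[0.51509904 0.34858095 0.05795362]
200 37 263 [[0.5437, 0.2401], [0.5509, 0.3348]] V jumps []
250 37 263 [[0.5251, 0.2401], [0.5276, 0.3348]] V jumps [3]
300 37 263 [[0.5064, 0.2401], [0.5042, 0.3348]] V jumps [32, 36, 37, 53]
350 37 263 [[0.4878, 0.2401], [0.4809, 0.3348]] V jumps [32, 36, 37]
50 116 427 [[0.5758, 0.2444], [0.4581, 0.2446]]
60 117 426 [[0.5759, 0.2478], [0.4579, 0.248]]
80 120 423 [[0.5759, 0.2549], [0.458, 0.2551]]
```

```bash
python3 -m inch '-0.1 0 0 0 0.8;0 0 -0.3 0 1;0 0 -0.4 0 1;0 0 -0.4 0 1;0.35 0 -0.3 0 1;0.35 0 0 0 1;0.35 0 0 0 1;0.35 0 0 0 1'
python3 - <<'E'
from h import *
import pickle
c=capture("wrist");pickle.dump(c,open("c6.pkl","wb"));cv2.imwrite("pics/w6.png",c["color"])
print(get_state()["tcp_pos"],get_state()["eef_rot"])
E
```

```text
time_s: 13.0
tcp_pos: [0.515, 0.1578, 0.2642]
eef_rot: [-180.0, 0.0, -90.0]
contact_force: [0.5, 0.4, -0.3]
gripper_width: 0.0876
gripper_force: 0.0
[0.51398941 0.15329993 0.26436187] [ 1.79996362e+02 -3.18341453e-02 -9.01093089e+01]
```

View pics/w6.png

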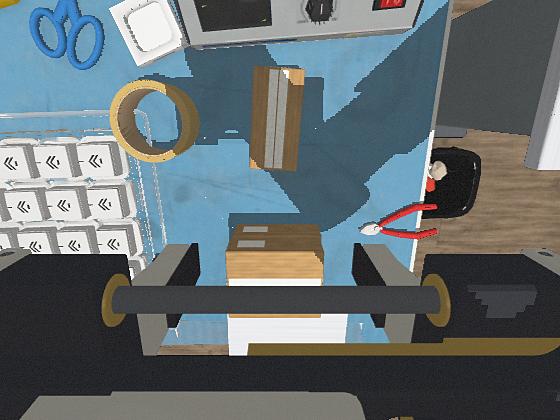

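The wrist view shows the column flush at (226–323, 225–318) and the narrow carton at (250–304, 66–171), turned slightly. The instrument's near side is at rows ≤47 and the tape roll's near edge is at u≈199.

Run:
```python
from h import *
import pickle
c=pickle.load(open("c6.pkl","rb"));c2=pickle.load(open("c2.pkl","rb"))
g=cv2.cvtColor(c["color"],cv2.COLOR_BGR2HSV);m=cv2.inRange(g,(9,80,30),(22,255,255));k=m*0;k[62:175,243:310]=m[62:175,243:310]
pts=cv2.convexHull(cv2.findNonZero(cv2.morphologyEx(k,cv2.MORPH_OPEN,np.ones((3,3)))))
print(cv2.approxPolyDP(pts,3,True)[:,0].tolist())
r=cv2.minAreaRect(ray(c,pts[:,0],.04).astype(np.float32)*1000);print(r)
for row in(80,100,120,140,155):
    u=np.flatnonzero(k[row]);print(row,u[0],u[-1],ray(c,[(u[0],row),(u[-1]+1,row)],.04).round(4).tolist())
for p,z in(((200,45),0),((400,30),0),((200,30),.1),((200,20),.1),((199,115),.048),((175,20),.0)):print(p,ray(c,p,z).round(4))
print("col wide -y top edge?",ray(c,[(228,250),(323,250)],.088).round(4).tolist(),ray(c,[(228,225),(323,225)],.0).round(4).tolist())
col=g[60:180,262].tolist();print([ (60+i,x) for i,x in enumerate(col) if i>95 and i<115])
```

```text
[[303, 69], [295, 170], [250, 167], [254, 66]]
((515.9838256835938, 90.28507232666016), (118.9507827758789, 59.17548370361328), 86.1290512084961)
80 253 303 [[0.5421, 0.0448], [0.4831, 0.0449]]
100 252 302 [[0.5438, 0.0668], [0.4837, 0.0668]]
120 251 300 [[0.5456, 0.0895], [0.4855, 0.0895]]
140 251 298 [[0.5462, 0.1132], [0.4873, 0.1132]]
155 250 297 [[0.5479, 0.1315], [0.4882, 0.1315]]
(200, 45) [[0.6097 0.0014]]
(400, 30) [[ 0.3641 -0.0148]]
(200, 30) [[0.5864 0.006 ]]
(200, 20) [[ 0.5857 -0.0022]]
(199, 115) [[0.6057 0.0835]]
(175, 20) [[ 0.638  -0.0259]]
col wide -y top edge? [[0.5731, 0.2382], [0.4591, 0.2381]] [[0.5865, 0.2408], [0.4462, 0.2407]]
[(156, [15, 109, 110]), (157, [18, 119, 114]), (158, [16, 102, 107]), (159, [17, 103, 109]), (160, [15, 100, 112]), (161, [15, 103, 109]), (162, [16, 108, 109]), (163, [17, 107, 107]), (164, [19, 107, 107]), (165, [17, 125, 106]), (166, [17, 109, 105]), (167, [17, 106, 108]), (168, [16, 159, 98]), (169, [99, 94, 173]), (170, [101, 111, 202]), (171, [102, 106, 193]), (172, [102, 98, 188]), (173, [100, 96, 185]), (174, [101, 101, 184])]
```

Run:
```python
from h import *
import pickle
c=pickle.load(open("c6.pkl","rb"));c2=pickle.load(open("c2.pkl","rb"))
for a,b in(((295,170),(284.5,91)),((250,167),(237,87.5))):print(tri(c,a,c2,b).round(4))
plan(.516,.0903,.10,-93.8,4)
```

```text
[0.4905 0.1525 0.0295]
[0.5496 0.1483 0.0314]
row x4: 0.1049 -0.0061 0.2739 0.00256   step 15.8 mm -0.9 deg at [0.514  0.1533 0.2644] [ 1.800e+02 -3.000e-02 -9.011e+01]
```

```bash
python3 -m inch '0.21 -0.012 0 0.0051 1;0.21 -0.012 0 0.0051 1;0 0 0.3 0 1;0 0 0.3 0 1;0 0 0.3 0 1;0 0 0.2 0 1;0 0 0 0 1;0 0 0 0 1'
python3 -c "
from h import *
plan(.516,.0903,.008,-93.8,4)"
```

```text
time_s: 14.05
tcp_pos: [0.5185, 0.0963, 0.0999]
eef_rot: [-179.9, 0.0, -93.7]
contact_force: [0.3, 0.8, 0.4]
gripper_width: 0.0877
gripper_force: 0.0
row x4: 0.0102 0.0035 0.1531 0.00007   step 1.6 mm -0.0 deg at [0.5185 0.0963 0.0999] [-1.7992e+02  3.0000e-02 -9.3690e+01]
```

```bash
python3 -m inch '0.0102 0.0035 0.153 0 1;0.0102 0.0035 0.153 0 1;0.0102 0.0035 0.153 0 1;0.0102 0.0035 0.153 0 1;0 0 0 0 1;0 0 0 0 0.5;0 0 0 0 0.5;0 0 0 0 0.5' 15
python3 -m inch '0 0 0 0 0.4;0 0 0 0 0.4;0 0 0 0 0.4;0 0 -0.1 0 0.4;0 0 -0.3 0 0.4;0 0 -0.4 0 0.4;0 0 -0.4 0 0.4;0 0 -0.1 0 0.4' 15
python3 -c "
from h import *
plan(.515,.286,.20,0,9);plan(.515,.286,.20,0,10)"
```

```text
time_s: 15.05
tcp_pos: [0.5155, 0.0899, 0.0077]
eef_rot: [-179.9, 0.1, -93.7]
contact_force: [0.5, 0.6, -0.3]
gripper_width: 0.063
gripper_force: 0.0
time_s: 16.05
tcp_pos: [0.5166, 0.0902, 0.2071]
eef_rot: [-179.6, 0.2, -93.7]
contact_force: [0.4, 0.3, -1.9]
gripper_width: 0.0598
gripper_force: 15.0
row x9: -0.1289 -0.0987 0.0052 -0.02892   step 24.4 mm 10.4 deg at [0.5166 0.0902 0.2071] [-179.61    0.21  -93.71]
row x10: -0.1152 -0.0899 0.0047 -0.02603   step 21.9 mm 9.4 deg at [0.5166 0.0902 0.2071] [-179.61    0.21  -93.71]
```

```bash
python3 -m inch '-0.115 -0.09 0 -0.026 0.4;-0.115 -0.09 0 -0.026 0.4;-0.115 -0.09 0 -0.026 0.4;-0.115 -0.09 0 -0.026 0.4;-0.115 -0.09 0 -0.026 0.4;-0.115 -0.09 0 -0.026 0.4;-0.115 -0.09 0 -0.026 0.4;-0.115 -0.09 0 -0.026 0.4'
python3 -m inch '-0.115 -0.09 0 -0.026 0.4;-0.115 -0.09 0 -0.026 0.4;-0.05 0 0 0 0.4;-0.2 0 0 0 0.4;-0.3 0 0 0 0.4;-0.2 0 0 0 0.4;0 0 0 0 0.4;0 0 0 0 0.4'
python3 - <<'E'
from h import *
import pickle
c=capture("wrist");s=capture("scene");d=capture("side");pickle.dump((c,s,d),open("c7.pkl","wb"));cv2.imwrite("pics/w7.png",c["color"])
print(get_state()["tcp_pos"],get_state()["eef_rot"])
E
```

```text
time_s: 17.05
tcp_pos: [0.5398, 0.251, 0.2011]
eef_rot: [179.9, 0.1, -18.6]
contact_force: [-0.4, 0.6, -1.8]
gripper_width: 0.0602
gripper_force: 15.0
time_s: 18.05
tcp_pos: [0.4015, 0.2853, 0.202]
eef_rot: [-180.0, -0.0, -0.2]
contact_force: [0.4, -0.0, -2.0]
gripper_width: 0.06
gripper_force: 15.0
[0.40183829 0.28533688 0.20160007] [ 1.79973373e+02  1.49931673e-02 -2.19934438e-01]
```

View pics/w7.png

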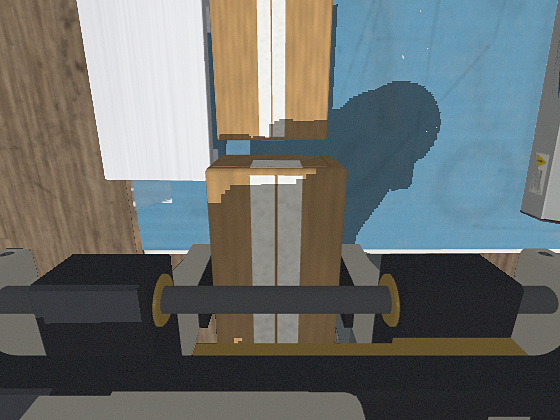

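The wrist view shows the column top ahead: side edges at u≈213 and 330, -x edge at row ≈137, slit at u≈272. The held narrow carton is below, at u 206–347, with its slit at u≈276 and its +x top edge at row ≈170.

Run:
```python
from h import *
import pickle
c,s,d=pickle.load(open("c7.pkl","rb"))
g=cv2.cvtColor(c["color"],cv2.COLOR_BGR2HSV);m=cv2.inRange(g,(9,80,30),(22,255,255))
for r in(10,40,70,100,115):
    u=np.flatnonzero(m[r,205:345])+205;print(r,u[0],u[-1],ray(c,[(u[0],r),(u[-1]+1,r)],.088).round(4).tolist())
for col in(235,250,300,315):
    print(col,[(v,g[v,col].tolist()) for v in range(126,182,2)] if col==300 else "", np.flatnonzero(np.abs(np.diff(g[100:200,col,2].astype(int)))>20)+100)
print("slit wide",ray(c,[(272.5,10),(272.5,110)],.088).round(4).tolist())
zt=.2016-.008+.04
print("narrow top: slit",ray(c,[(276,185),(276,270)],zt).round(4).tolist(),"+x edge cand",ray(c,[(275,168),(275,178)],zt).round(4).tolist(),"bottom",ray(c,[(275,157)],zt-.04).round(4).tolist(),"y edges",ray(c,[(207,200),(346,200)],zt).round(4).tolist())
print("wide -x edge cands",ray(c,[(275,133),(275,136),(275,139)],.088).round(4).tolist(),"base",ray(c,[(275,139)],.044).round(4).tolist())
```

```text
10 210 332 [[0.5565, 0.3346], [0.5561, 0.2393]]
40 212 330 [[0.5357, 0.3344], [0.5353, 0.2398]]
70 213 329 [[0.5137, 0.3351], [0.5133, 0.2395]]
100 215 327 [[0.4905, 0.3349], [0.4901, 0.24]]
115 216 327 [[0.4784, 0.3349], [0.478, 0.2395]]
235  [133 139 140 153 154 165 166 167 168 184]
250  [135 139 166 167 168 174 175 184]
300 [(126, [19, 110, 104]), (128, [15, 111, 106]), (130, [18, 113, 104]), (132, [18, 117, 100]), (134, [17, 116, 103]), (136, [15, 114, 110]), (138, [18, 126, 109]), (140, [103, 134, 103]), (142, [100, 103, 97]), (144, [101, 103, 97]), (146, [101, 106, 96]), (148, [100, 108, 97]), (150, [103, 104, 98]), (152, [101, 110, 95]), (154, [101, 118, 104]), (156, [19, 111, 92]), (158, [15, 113, 95]), (160, [19, 112, 96]), (162, [16, 42, 116]), (164, [60, 7, 141]), (166, [60, 2, 127]), (168, [16, 138, 113]), (170, [18, 123, 156]), (172, [16, 120, 178]), (174, [17, 138, 175]), (176, [90, 4, 255]), (178, [0, 0, 255]), (180, [43, 13, 140])] [120 161 163 166 167 168 175 178]
315  [119 165 166 167 168 173]
slit wide [[0.5563, 0.2862], [0.4823, 0.2867]]
narrow top: slit [[0.453, 0.2839], [0.4125, 0.284]] +x edge cand [[0.4603, 0.2843], [0.456, 0.2843]] bottom [[0.4587, 0.2844]] y edges [[0.4465, 0.3136], [0.4462, 0.2538]]
wide -x edge cands [[0.4632, 0.2847], [0.4607, 0.2847], [0.4581, 0.2847]] base [[0.4539, 0.2848]]
```

```bash
python3 -c "
from h import *
plan(.519,.2883,.2016,0,4)"
python3 -m inch '0.195 -0.005 0 0 0.4;0.195 -0.005 0 0 0.4;0.195 -0.005 0 0 0.4;0.195 -0.005 0 0 0.4;0 0 0.15 0 0.4;0 0 0.15 0 0.4;0 0 0.1 0 0.4;0 0 0 0 0.4'
python3 -c "
from h import *
plan(.519,.2883,.097,0,4)"
```

```text
row x4: 0.1953 -0.0054 0.0000 -0.00015   step 29.3 mm 0.1 deg at [0.4018 0.2853 0.2016] [ 1.7997e+02  1.0000e-02 -2.2000e-01]
time_s: 19.2
tcp_pos: [0.5181, 0.2876, 0.1405]
eef_rot: [179.9, 0.1, -0.2]
contact_force: [0.0, 0.4, -1.1]
gripper_width: 0.0601
gripper_force: 15.0
row x4: 0.0016 -0.0012 0.0724 -0.00012   step 0.3 mm 0.0 deg at [0.5181 0.2876 0.1405] [ 1.7988e+02  1.1000e-01 -1.7000e-01]
```

```bash
python3 -m inch '0.002 -0.001 0.09 0 0.4;0.002 -0.001 0.09 0 0.4;0 0 0.06 0 0.4;0 0 0.02 0 0.4;0 0 0.015 0 0.4;0 0 0.01 0 0.4;0 0 0 0 0.4;0 0 0 0 0.4'
```

```text
time_s: 20.2
tcp_pos: [0.519, 0.2887, 0.0993]
eef_rot: [-180.0, -0.0, -0.1]
contact_force: [-0.3, -0.0, -1.4]
gripper_width: 0.06
gripper_force: 15.0
```

```bash
python3 -m inch '0 0 0.007 0 0.4;0 0 0.007 0 0.4;0 0 0.007 0 0.4;0 0 0.003 0 0.4;0 0 0 0 0.4;0 0 0 0 0.4;0 0 0 0 0.4;0 0 0 0 0.4'
```

```text
time_s: 21.2
tcp_pos: [0.5189, 0.2885, 0.0956]
eef_rot: [180.0, -0.0, -0.1]
contact_force: [-2.2, -1.4, 1.6]
gripper_width: 0.06
gripper_force: 15.0
```

```bash
python3 -m inch '0 0 0 0 0.72;0 0 0 0 0.76;0 0 0 0 0.85;0 0 0 0 0.95;0 0 0 0 1;0 0 0 0 1;0 0 -0.1 0 1;0 0 -0.2 0 1'
python3 -m inch '0 0 -0.3 0 1;0 0 -0.4 0 1;-0.2 0 -0.2 0 1;-0.3 0 0 0 1;-0.3 0 0 0 1;-0.1 0 0 0 1;0 0 0 0 1;0 0 0 0 1'
python3 - <<'E'
from h import *
import pickle
c=capture("wrist");s=capture("scene");d=capture("side");pickle.dump((c,s,d),open("c8.pkl","wb"))
a=cv2.resize(c["color"][:260,120:420],None,fx=1.3,fy=1.3);b=cv2.resize(d["color"][190:350,170:370],None,fx=2,fy=2)
H=max(len(a),len(b));f=lambda i:cv2.copyMakeBorder(i,0,H-len(i),0,0,0);cv2.imwrite("pics/p8.png",np.hstack([f(a),f(b)]))
print(get_state()["tcp_pos"],get_state()["eef_rot"])
E
```

```text
time_s: 22.2
tcp_pos: [0.5184, 0.2881, 0.1408]
eef_rot: [179.9, 0.1, -0.1]
contact_force: [0.3, 0.2, -0.3]
gripper_width: 0.0876
gripper_force: 0.0
time_s: 23.2
tcp_pos: [0.3846, 0.2892, 0.2759]
eef_rot: [-180.0, -0.0, -0.1]
contact_force: [-0.8, -0.5, 0.4]
gripper_width: 0.088
gripper_force: 0.0
[0.38459247 0.28883061 0.27516487] [ 1.79953010e+02  1.98574721e-02 -1.85664878e-01]
```

View pics/p8.png

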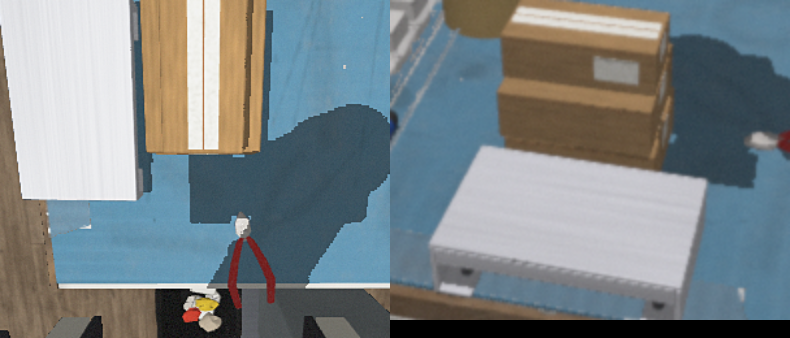

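The wrist crop shows the narrow carton on top, parallel to the column, with its slit at crop u≈204. The side crop shows three flat stacked cartons, clear of the stand. I check the edges numerically.

Run:
```python
from h import *
import pickle
c,s,d=pickle.load(open("c8.pkl","rb"))
g=cv2.cvtColor(c["color"],cv2.COLOR_BGR2HSV)
for r in(40,70,100):
    v=g[r,220:340].astype(int);dv=np.abs(np.diff(v[:,2]));e=[(220+int(i)+1,int(v[i,2]),int(v[i+1,2])) for i in np.flatnonzero(dv>14)]
    print(r,e)
    u=[x for x,_,_ in e];print(" z.128",np.round(ray(c,[(x,r) for x in u],.128)[:,1],4).tolist(),"\n z.088",np.round(ray(c,[(x,r) for x in u],.088)[:,1],4).tolist())
for col in(236,250,300,307,316,320):
    v=g[90:140,col,2].astype(int);e=(np.flatnonzero(np.abs(np.diff(v))>14)+91).tolist()
    print(col,e,"x@.128",np.round(ray(c,[(col,x) for x in e],.128)[:,0],4).tolist() if e else "","x@.088",np.round(ray(c,[(col,x) for x in e],.088)[:,0],4).tolist() if e else "")
```

```text
40 [(221, 230, 117), (224, 104, 88), (229, 94, 181), (235, 198, 183), (243, 198, 162), (264, 191, 236), (276, 238, 177), (277, 177, 249), (289, 236, 187), (308, 202, 171), (309, 171, 125), (310, 125, 95), (314, 83, 194), (322, 208, 180), (323, 180, 79), (328, 98, 79), (329, 79, 192)]
 z.128 [0.3367, 0.3341, 0.3296, 0.3242, 0.3171, 0.2983, 0.2875, 0.2867, 0.2759, 0.2589, 0.258, 0.2571, 0.2536, 0.2464, 0.2455, 0.241, 0.2402] 
 z.088 [0.3432, 0.3401, 0.3351, 0.329, 0.3209, 0.2997, 0.2875, 0.2865, 0.2744, 0.2552, 0.2542, 0.2531, 0.2491, 0.241, 0.24, 0.2349, 0.2339]
70 [(222, 237, 119), (231, 88, 192), (264, 188, 224), (265, 224, 245), (276, 240, 174), (277, 174, 253), (288, 255, 220), (289, 220, 198), (307, 206, 184), (308, 184, 130), (309, 130, 105), (313, 86, 194), (321, 205, 186), (322, 186, 86), (327, 85, 190)]
 z.128 [0.3372, 0.3289, 0.2986, 0.2977, 0.2876, 0.2867, 0.2766, 0.2757, 0.2591, 0.2582, 0.2573, 0.2536, 0.2463, 0.2453, 0.2408] 
 z.088 [0.3437, 0.3343, 0.3, 0.299, 0.2876, 0.2865, 0.2751, 0.2741, 0.2554, 0.2543, 0.2533, 0.2492, 0.2408, 0.2398, 0.2346]
100 [(223, 238, 126), (2
[... 433 characters left out ...]
2748, 0.2545, 0.2535, 0.2492, 0.2407, 0.2396, 0.2343]
236 [117, 118, 125, 134] x@.128 [0.4588, 0.4579, 0.4513, 0.4428] x@.088 [0.4577, 0.4566, 0.4493, 0.4396]
250 [117, 118, 119, 120] x@.128 [0.4588, 0.4578, 0.4569, 0.456] x@.088 [0.4576, 0.4566, 0.4555, 0.4545]
300 [118, 119, 121] x@.128 [0.4577, 0.4568, 0.4549] x@.088 [0.4564, 0.4554, 0.4533]
307 [100, 110, 115, 116, 117, 119, 121] x@.128 [0.4741, 0.465, 0.4605, 0.4595, 0.4586, 0.4568, 0.4549] x@.088 [0.4749, 0.4647, 0.4596, 0.4585, 0.4575, 0.4554, 0.4533]
316 [115, 116] x@.128 [0.4604, 0.4595] x@.088 [0.4595, 0.4585]
320 [94, 103, 110, 113, 116] x@.128 [0.4794, 0.4713, 0.465, 0.4623, 0.4595] x@.088 [0.4809, 0.4719, 0.4647, 0.4616, 0.4585]
```

Run:
```python
from h import *
import pickle
c,s,d=pickle.load(open("c8.pkl","rb"))
g=cv2.cvtColor(c["color"],cv2.COLOR_BGR2HSV)
for col in(234,250,300,312,316,319):
    print(col,[(r,*g[r,col,[0,2]].tolist()) for r in range(111,126)])
for z in(.128,.088,.044,0):print(z,[(r,round(float(ray(c,(316,r),z)[0,0]),4)) for r in(115,116,118,120,122)])
cv2.imwrite("pics/p9.png",np.hstack([cv2.resize(c["color"][80:140,215:335],(480,240),interpolation=0),cv2.resize(s["color"][160:280,210:310],(300,360),interpolation=2)[:240]]))
```

```text
234 [(111, 17, 180), (112, 17, 182), (113, 18, 180), (114, 16, 187), (115, 16, 196), (116, 16, 180), (117, 54, 73), (118, 101, 90), (119, 101, 88), (120, 101, 88), (121, 103, 89), (122, 100, 88), (123, 99, 88), (124, 99, 87), (125, 98, 81)]
250 [(111, 17, 189), (112, 15, 191), (113, 16, 192), (114, 16, 188), (115, 16, 196), (116, 16, 188), (117, 17, 162), (118, 14, 177), (119, 101, 193), (120, 101, 177), (121, 100, 170), (122, 101, 171), (123, 102, 170), (124, 100, 167), (125, 100, 167)]
300 [(111, 17, 198), (112, 16, 196), (113, 17, 194), (114, 17, 193), (115, 17, 198), (116, 17, 186), (117, 16, 174), (118, 16, 122), (119, 100, 199), (120, 102, 201), (121, 101, 83), (122, 97, 89), (123, 101, 90), (124, 102, 97), (125, 102, 95)]
312 [(111, 16, 199), (112, 17, 196), (113, 17, 193), (114, 16, 195), (115, 17, 199), (116, 16, 189), (117, 19, 88), (118, 15, 84), (119, 102, 103), (120, 101, 98), (121, 98, 100), (122, 100, 97), (123, 101, 96), (124, 102, 98), (125, 101, 96)]
316 [(111, 15, 197), (112, 17, 196), (113, 17, 198), (114, 17, 201), (115, 17, 216), (116, 14, 94), (117, 16, 100), (118, 101, 101), (119, 100, 93), (120, 100, 99), (121, 101, 93), (122, 98, 95), (123, 100, 98), (124, 101, 93), (125, 103, 99)]
319 [(111, 17, 180), (112, 16, 181), (113, 17, 177), (114, 17, 181), (115, 17, 185), (116, 16, 171), (117, 101, 96), (118, 99, 93), (119, 103, 93), (120, 99, 93), (121, 103, 97), (122, 100, 96), (123, 97, 94), (124, 100, 92), (125, 103, 93)]
0.128 [(115, 0.4604), (116, 0.4595), (118, 0.4577), (120, 0.4558), (122, 0.454)]
0.088 [(115, 0.4595), (116, 0.4585), (118, 0.4564), (120, 0.4543), (122, 0.4522)]
0.044 [(115, 0.4585), (116, 0.4574), (118, 0.455), (120, 0.4526), (122, 0.4503)]
0 [(115, 0.4575), (116, 0.4562), (118, 0.4536), (120, 0.451), (122, 0.4483)]
```

View pics/p9.png

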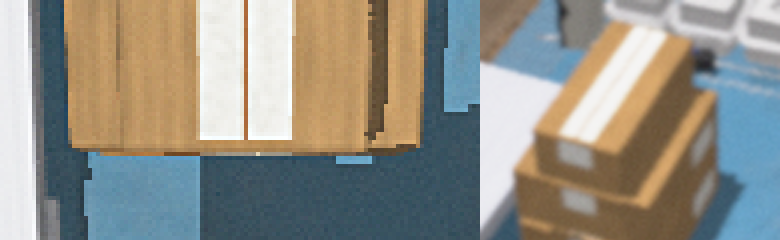

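```bash
python3 -c "
from plant import *
print(close_job())"
```

```text
the job is handed in; nothing more can be done
None
```

I handed the job in at about 23 s. By the last camera measurements the wide carton lies flat on the base, off by about 4 mm in x and 1 mm in y, and the narrow carton is centred on top to about 2 mm and parallel; I did not re-measure the bystanders, and `close_job` returned no verdict.

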